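# Run the lamp test on the microscope light unit

## Task

Run the lamp test on the microscope's light unit, the one with the yellow dust cover: slide the yellow cover all the way aside, press the green button under it fully in and let it spring back, then slide the cover fully shut again. Do not bump the clear splash guard above its panel, and leave the stirrer unit with the blue cover, the brown bottle, the sample jar and the petri dishes alone.

Things in the scene. Friction and masses are not known exactly. Their poses are not given: they have to be found in the camera images.
- light_unit: the microscope light unit (yellow cover): white wedge-shaped instrument fixed to the bench, 132 mm deep (x), 190 mm wide (y), about 95 mm high without its guard. Origin: on the bench, midway across its width, directly under the centre of its sloping panel. Its own x axis is level and points from its low front (robot's side) to its high back, z up. The case reaches from x -56 to +78 mm
- light_panel: the sloping control panel of that unit, 130 x 190 mm, tilted 30 degrees so that it faces up and towards the robot. Origin: centre of its surface, 62.5 mm above the unit's origin. Axes: z square out of the panel, y level along its width (the way the cover slides), x up the slope. Two aluminium rails, 20 mm high and 8 mm wide, run along y at x = -36 and +36 mm
- light_cover (a joint): slide of the yellow dust cover along the panel's +y, in m: 0 = fully shut (cover centred on the button, at panel y = -37.5 mm), 0.075 = fully aside (cover centred at panel y = +37.5 mm), end stops at both. It stays where it is left; about 1.5 N plus a little drag moves it. The cover is a plate 80 mm (x) by 56 mm (y), 4 mm thick, its outer face 25 mm off the panel surface; it cannot be lifted
- light_fin (a point): middle of the grip fin on that yellow cover: an upright fin square to the panel, 10 mm thick along panel y, 26 mm along panel x, standing 24 mm off the cover's outer face (25 to 49 mm off the panel surface). This point is 37 mm off the panel surface, at panel x = 0; it moves with the cover
- light_button (a joint): travel of the green push button under that cover, in m: 0 = out, 0.006 = fully in; pressed square to the panel; springs back; 1.5 N starts it, 5 N takes it fully in
- light_button_top (a point): centre of the green button's cap face, at panel x = 0, y = -37.5 mm, 16 mm off the panel surface when out (10 mm when fully in); cap 28 mm across in a black collar 44 mm across, 6 mm high
- light_guard: the light unit's clear plastic splash guard with a red front edge: a level plate 190 mm wide and 5 mm thick, underside 200 mm above the bench, carried by two thin 8 mm steel posts at the unit's back corners (unit x +70, y -88 and +88 mm). It overhangs the panel from unit x = +10 mm back to +75 mm, so a gripper held upright over the button hits it; a tool square to the panel (leaning 30 degrees) clears it. Same origin and axes as the light unit
- light_guard_edge (a point): middle of the red front edge of that guard, 202.5 mm above the bench, 10 mm behind the panel's centre (unit x)
- stir_unit: the stirrer unit (blue cover), to be left alone; same make, with the same guard: white wedge-shaped instrument fixed to the bench, 132 mm deep (x), 190 mm wide (y), about 95 mm high without its guard. Origin: on the bench, midway across its width, directly under the centre of its sloping panel. Its own x axis is level and points from its low front (robot's side) to its high back, z up. The case reaches from x -56 to +78 mm
- stir_fin (a point): middle of the grip fin on that blue cover: an upright fin square to the panel, 10 mm thick along panel y, 26 mm along panel x, standing 24 mm off the cover's outer face (25 to 49 mm off the panel surface). This point is 37 mm off the panel surface, at panel x = 0; it moves with the cover
- stir_button (a joint): travel of the red push button under that cover, in m: 0 = out, 0.006 = fully in; pressed square to the panel; springs back; 1.5 N starts it, 5 N takes it fully in (to be left alone)
- reagent: brown glass reagent bottle with red label and black cap, 66 mm across, 165 mm tall; origin under its centre
- sample_jar: clear glass sample jar with yellow cap, 72 mm across, 120 mm tall; origin under its centre
- dishes: two stacked petri dishes, one loose piece, 92 mm across, 30 mm high; origin under its centre

How it is judged:
By the outcome, as a careful person would: the job done as asked, in the order asked, and still so for the second after the job is handed in, with the robot touching nothing.
It also fails if it takes over 56 s, if anything falls off the work surface, if the arm or the gripper's body presses on something with over 40 N, if the wrist force passes 120 N, or if a joint passes its speed limit or range.

## Robot

A 6-joint arm with a two-finger parallel gripper is mounted at the origin on the work surface. World frame = base frame: x ahead of the robot, y to its left, z up, the work surface at z = 0. Lengths are in mm, angles in rad, forces in N, time in s.
With the tool pointing down it reaches from about 300 to 775 mm from the base axis. Payload 14.6 kg.
Tool frame: the origin (TCP) lies at the very end of the fingers, on their centre line; the grasp point (between the pads) lies 19 mm behind it (grip_point_offset is the distance from the TCP to the grasp point, in mm); z points along the fingers, y is the line along which they close (so a half turn about z gives the same grasp; the last joint's range is limited). The gripper opens to 94 mm and grips with 3 to 60 N. Pads are 16 mm wide; open, the fingers measure 119 mm over their backs; the gripper's body (75 mm by 177 mm) begins 78 mm behind the grasp point.
Start: joints at [-0.067, 0.3, 1.521, -0, 1.321, -0.067], TCP at [549.99, -0.002, 205.446] pointing down, gripper open.
Joint ranges: [-3.03, 3.03], [-0.79, 2.21], [0.23, 2.52], [-1.04, 4.18], [0, 3.07], [-2.55, 2.55]. Speed limits (rad/s): [2.22, 2.22, 2.57, 3.14, 3.14, 3.14].

## Interface

Orientations are given as [roll, pitch, yaw] about the fixed x, y, z axes, in that order (R = Rz(yaw) Ry(pitch) Rx(roll)).
In Python, from cell import read_state, camera, camera_info, sign_off, grip_point_offset gives the robot as it stands.
- The arm moves only by the shell command python3 -m handwheel 'ROWS' [FORCE]. ROWS is text: rows parted by semicolons, each of 5 numbers parted by spaces: the shift along the world's x, y, z in units of 40 mm (1.0 is 40 mm), then the turn about the world's z in units of 5 degrees (1.0 is 5 degrees), then the closure, from 0 (fully open) to 1 (shut). In form: dx dy dz yaw gripper; .... A call has 1 to 12 rows; each row shifts and turns the commanded pose from where the row before left it; what a row does not reach is not made up. A row lasts 1/12 s, in which the tool goes at most 41.7 mm and 7.16 degrees, less where a joint would pass 70% of its speed; a pose out of reach is approached as far as the arm can. A call is refused whole if a number of a shift passes 1 or a number of a turn 1, either way. A call with a gripper value outside its range is refused whole. The fingers move at their own pace and stop on an object; FORCE is the grip in N (left out, the last holds). Time passes only in rows, so rows that do not move let the fingers close. It gives the time, the measured TCP pose, the force, the opening and the grip force at its end, in the units of the state.
- read_state(): the state, without advancing time (a new reading comes with each control period).
- camera(name): name is "scene" or "side" or "wrist"; returns (picture, depth): 384x512x3 uint8, red, green, blue; 384x512 float32, mm along the optical axis (not along the pixel's ray), 0 where there is no reading.
- camera_info(name): a dict with "intrinsics" (3x3 intrinsics, pixels), "world_from_camera" (4x4, takes a point from camera to world coordinates). Camera axes: x right, y down, z forward; pixel columns grow to the right and rows downward; lengths in mm; the calibration is good to about 2 mm. A picture is of the moment at which its call begins: read the wrist's pose just before it. camera_info takes no time and is no camera call; for the wrist camera it gives the pose at the moment of the call.
- sign_off(): hands the job in; it is judged then, once.
The state is a dict: "clock": time; "joints": joint angles; "qd": joint speeds; "effort": joint torques, N m; "eef_pos": TCP position; "eef_rot": TCP orientation; "wrist_force": force on the tool from outside, world axes, zero at the start; "moment": the same for the moment, N m; "finger_gap": finger opening in mm; "finger_force": force on a finger pad.
Only numpy, scipy, OpenCV 4.12 (cv2) and the standard library are available. Lean on these libraries where they do the work, as an engineer would, in place of code of your own. Each camera call takes 0.05 s, during which the arm holds its last target. There are 200 camera calls.

## Working session

There is one attempt and no reset: what is moved stays moved. The work goes in short steps, Python scripts to look and compute and a shell command to move; the robot and the scene stay as the last step left them, time stands still between calls to the robot, and variables do not carry over. Pictures are saved under pics/ and viewed, at most 10 in all, crops included, and the job is handed in when it is done.

```bash
mkdir -p pics; ls
cat > h.py <<'E'
import numpy as np, cv2
from cell import *
def snap(n,f):
    p,d=camera(n); i=camera_info(n); cv2.imwrite('pics/'+f+'.png',p[:,:,::-1]); np.savez('pics/'+f,p=p,d=d,K=i['intrinsics'],T=i['world_from_camera']); return p,d,np.array(i['intrinsics']),np.array(i['world_from_camera'])
def pts(d,K,T):
    v,u=np.mgrid[:d.shape[0],:d.shape[1]]
    c=np.stack([(u-K[0,2])/K[0,0]*d,(v-K[1,2])/K[1,1]*d,d,np.ones_like(d)],-1)
    return (c@T.T)[...,:3]
E
python3 - <<'E'
from h import *
s=read_state(); print(s, grip_point_offset)
for n in ['scene','side']:
    p,d,K,T=snap(n,n+'0'); print(n,T.round(2).tolist())
a=cv2.imread('pics/scene0.png'); b=cv2.imread('pics/side0.png')
cv2.imwrite('pics/both0.png',cv2.resize(np.vstack([a,b]),(400,600)))
E
```

```text
pics
{'clock': 0.0, 'joints': array([-6.66004669e-02,  3.00477825e-01,  1.52158666e+00, -2.09521525e-05,
        1.32072943e+00, -6.66270111e-02]), 'qd': array([ 1.75623109e-05, -9.57151167e-04, -6.54919878e-04, -9.36484990e-04,
       -3.78737539e-05, -2.01836469e-03]), 'effort': array([-1.53750298e-03, -5.31805658e+01, -3.52735734e+01,  7.07558286e-02,
        2.43994006e-02, -4.79655944e-05]), 'eef_pos': array([5.49726056e+02, 9.57539827e-03, 2.04880291e+02]), 'eef_rot': array([-3.14039270e+00, -5.97285982e-05,  1.57082803e+00]), 'wrist_force': array([-0.7636974 ,  0.37644614,  0.15012346]), 'moment': array([ 0.01349511,  0.0264678 , -0.02313546]), 'finger_force': 0.0, 'finger_gap': 93.92919462975672} 18.8
scene [[-0.1, 0.55, -0.83, 1568.16], [0.99, 0.07, -0.08, 88.1], [0.01, -0.83, -0.55, 826.64], [0.0, 0.0, 0.0, 1.0]]
side [[0.94, -0.2, 0.27, 154.24], [-0.33, -0.56, 0.76, -987.38], [-0.01, -0.8, -0.6, 930.05], [0.0, 0.0, 0.0, 1.0]]
```

View pics/scene0.png

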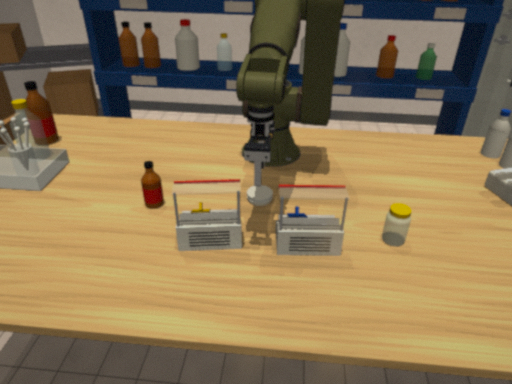

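View pics/side0.png

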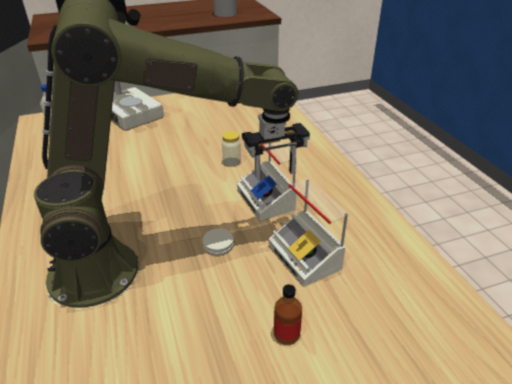

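Run:
```python
from h import *
for n in ['scene','side']:
    z=np.load(f'pics/{n}0.npz'); p,d,K,T=[z[k] for k in 'pdKT']; P=pts(d,K,T)
    hsv=cv2.cvtColor(p,cv2.COLOR_RGB2HSV); ok=d>0
    for nm,lo,hi in [('yel',(22,150,90),(32,255,255)),('blue',(108,150,60),(125,255,255)),('red',(175,150,90),(180,255,255)),('red0',(0,200,120),(4,255,255))]:
        m=cv2.inRange(hsv,lo,hi)&(ok*255).astype(np.uint8)
        k,l,st,c=cv2.connectedComponentsWithStats(m)
        for i in range(1,k):
            if st[i,4]>25:
                q=P[l==i]; md=np.median(q,0)
                if 300<md[0]<1000 and abs(md[1])<500: print(n,nm,c[i].round(),st[i,4],md.round(),np.percentile(q,5,0).round(),np.percentile(q,95,0).round())
    if n=='side':
        # gripper profile by height
        sel=ok&(abs(P[...,0]-550)<130)&(abs(P[...,1])<130)&(P[...,2]>200)
        for h in range(200,480,15):
            q=P[sel&(abs(P[...,2]-h)<7.5)]
            if len(q)>5: print(h,len(q),q.min(0).round()[:2],q.max(0).round()[:2])
```

```text
scene yel [200. 209.] 74 [ 574. -177.   98.] [ 546. -203.   69.] [ 602. -153.  107.]
scene yel [400. 210.] 274 [546. 424. 120.] [511. 399. 108.] [569. 452. 123.]
scene blue [296. 214.] 47 [566. 116.  95.] [550.  98.  81.] [592. 135. 107.]
side yel [230. 136.] 129 [533. 416. 118.] [511. 394. 111.] [558. 445. 122.]
side yel [304. 245.] 450 [ 566. -183.   88.] [ 538. -204.   67.] [ 597. -155.  104.]
side blue [263. 187.] 260 [552. 112.  88.] [526.  92.  67.] [583. 139. 103.]
200 651 [ 567. -130.] [646. 130.]
215 47 [ 487. -122.] [620. 110.]
230 59 [487. -12.] [606.   8.]
245 50 [487. -12.] [605.   6.]
260 56 [486. -16.] [608.   7.]
275 61 [487. -11.] [607.   9.]
290 34 [487. -12.] [605.   7.]
305 105 [465. -37.] [627.  27.]
320 279 [460. -38.] [629.  25.]
335 332 [457. -37.] [637.  36.]
350 485 [458. -37.] [635.  35.]
365 123 [505. -26.] [562.  16.]
380 75 [505. -38.] [563.  24.]
395 219 [505. -40.] [585.  34.]
410 128 [512. -35.] [575.  13.]
425 70 [513. -36.] [574.   2.]
440 59 [504. -61.] [566. -49.]
455 230 [421. -64.] [579. -16.]
470 351 [420. -63.] [583. -25.]
```

```bash
python3 -m handwheel '0 0 1 0 0; 0 0 1 0 0; 0 0 0.6 0 0; 1 0 0 0 0; 1 0 0 0 0; 1 0 0 0 0; 1 0 0 0 0; 1 0 0 0 0; 1 0 0 0 0; 0.5 0 0 0 0'; python3 -m handwheel '1 0 0 0 0; 0 0 0 0 0'; python3 -m handwheel '1 0 0 0 0; 0 0 0 0 0';python3 -m handwheel '1 0 0 0 0; 0 0 0 0 0'; python3 -c "
from cell import *
print(read_state())"
```

```text
clock: 0.93
eef_pos: [774.3, -0.2, 310.3]
eef_rot: [-3.14, -0.0, 1.571]
wrist_force: [0.4, -0.3, 0.6]
finger_gap: 94.0
finger_force: 0.0
clock: 1.1
eef_pos: [791.2, -0.2, 288.4]
eef_rot: [-3.135, -0.001, 1.571]
wrist_force: [0.5, -1.1, -3.6]
finger_gap: 94.0
finger_force: 0.0
clock: 1.27
eef_pos: [803.9, -0.3, 288.4]
eef_rot: [3.105, 0.0, 1.571]
wrist_force: [-0.5, 0.6, -0.4]
finger_gap: 93.9
finger_force: 0.0
clock: 1.43
eef_pos: [814.3, -0.2, 277.5]
eef_rot: [3.083, 0.0, 1.571]
wrist_force: [-0.5, -0.3, -0.8]
finger_gap: 94.1
finger_force: 0.0
{'clock': 1.4333, 'joints': array([-0.0461013 ,  1.01385965,  0.23625157,  0.00274183,  1.83333726,
       -0.04534618]), 'qd': array([-0.00112581, -0.01027618, -0.01247008, -0.00035425,  0.06177368,
       -0.00079638]), 'effort': array([ 1.99935213e-01, -9.44653130e+01, -3.99910355e+01,  1.06392594e-01,
       -7.52463620e-01,  1.44624047e-02]), 'eef_pos': array([ 8.14255053e+02, -2.08535459e-01,  2.77495052e+02]), 'eef_rot': array([3.08338924e+00, 3.48975619e-05, 1.57082879e+00]), 'wrist_force': array([-0.4701666 , -0.31662466, -0.7561636 ]), 'moment': array([0.02902987, 0.03770585, 0.01610872]), 'finger_force': 0.0, 'finger_gap': 94.13287113824835}
```

```bash
python3 -m handwheel '1 0 0 0 0; 1 0 0 0 0; 1 0 0 0 0; 1 0 0 0 0; 1 0 0 0 0; 1 0 0 0 0'; python3 -m handwheel '1 0 1 0 0; 1 0 1 0 0; 1 0 1 0 0; 1 0 1 0 0';  python3 -m handwheel '-1 0 0 0 0; -1 0 0 0 0; 0 0 0 0 0'
```

```text
clock: 1.93
eef_pos: [874.3, -0.2, 216.1]
eef_rot: [2.949, 0.0, 1.571]
wrist_force: [0.5, 0.0, -0.0]
finger_gap: 94.2
finger_force: 0.0
clock: 2.27
eef_pos: [872.7, -0.2, 292.8]
eef_rot: [2.857, 0.0, 1.571]
wrist_force: [0.2, 0.1, 0.0]
finger_gap: 94.3
finger_force: 0.0
clock: 2.52
eef_pos: [835.2, -0.2, 291.0]
eef_rot: [2.865, -0.0, 1.571]
wrist_force: [0.7, -0.4, -1.5]
finger_gap: 93.9
finger_force: 0.0
```

```bash
python3 -m handwheel '1 0 0.3 0 0; 1 0 0.3 0 0; 1 0 0.3 0 0; 1 0 0.3 0 0; 1 0 0.3 0 0; 1 0 0.3 0 0'; python3 -m handwheel '1 0 0.5 0 0; 1 0 0.5 0 0; 1 0 0.5 0 0; 1 0 0.5 0 0; 1 0 0.5 0 0; 1 0 0.5 0 0';  python3 -m handwheel '-1 0 0 0 0; -1 0 0 0 0; -1 0 0 0 0'
```

```text
clock: 3.02
eef_pos: [905.6, -0.4, 294.0]
eef_rot: [2.743, 0.0, 1.571]
wrist_force: [-0.4, -1.0, 0.1]
finger_gap: 94.1
finger_force: 0.0
clock: 3.52
eef_pos: [935.9, -0.3, 326.1]
eef_rot: [2.593, 0.0, 1.571]
wrist_force: [0.9, -0.0, 0.0]
finger_gap: 93.7
finger_force: 0.0
clock: 3.77
eef_pos: [876.0, -0.7, 328.3]
eef_rot: [2.593, 0.0, 1.571]
wrist_force: [1.0, 0.3, 1.5]
finger_gap: 94.0
finger_force: 0.0
```

```bash
cat >> h.py <<'E'
def ray(u,v,K,T,z):
    r=T[:3,:3]@np.array([(u-K[0,2])/K[0,0],(v-K[1,2])/K[1,1],1]); o=T[:3,3]
    return o+r*(z-o[2])/r[2]
E
python3 - <<'E'
from h import *
for n in ['scene','side']:
    p,d,K,T=snap(n,n+'1'); P=pts(d,K,T); hsv=cv2.cvtColor(p,cv2.COLOR_RGB2HSV)
    m=(cv2.inRange(hsv,(0,150,100),(8,255,255))|cv2.inRange(hsv,(172,150,100),(180,255,255)))
    k,l,st,c=cv2.connectedComponentsWithStats(m)
    for i in range(1,k):
        if st[i,4]>15:
            v,u=np.nonzero(l==i); W=np.array([ray(a,b,K,T,202.5) for a,b in zip(u,v)])
            mn=W.mean(0)
            if not(450<mn[0]<900 and abs(mn[1])<400): continue
            e=np.linalg.svd(W[:,:2]-mn[:2])[2][0]; t=(W[:,:2]-mn[:2])@e
            print(n,'red',st[i],'mid',(mn[:2]+e*(t.min()+t.max())/2).round(1),'len',np.ptp(t).round(),'yaw',np.degrees(np.arctan2(e[1],e[0])).round(1), 'depthz',np.median(P[l==i][:,2]).round())
    # cover/bottle
    ok=d>0
    b=ok&(P[...,1]<-240)&(P[...,1]>-450)&(P[...,0]>350)&(P[...,0]<750)&(P[...,2]>20)&(P[...,2]<170)
    q=P[b]; print('bottle',len(q),q.min(0).round(),q.max(0).round(),np.median(q,0).round())
    y=(cv2.inRange(hsv,(22,130,70),(34,255,255))>0)&ok&(P[...,1]<0)&(P[...,1]>-300)&(P[...,0]>450)&(P[...,0]<700)&(P[...,2]>40)
    q=P[y]; print('yel',len(q),q.min(0).round(1),q.max(0).round(1),q.mean(0).round(1))
E
```

```text
scene red [174 180  64   3 125] mid [ 586.1 -150.5] len 181.0 yaw 99.6 depthz 206.0
scene red [279 184  65   4 144] mid [574.3 151.8] len 183.0 yaw 95.5 depthz 206.0
scene red [143 189  17  15 202] mid [ 677.9 -282.9] len 80.0 yaw 28.5 depthz 52.0
bottle 705 [ 425. -406.   20.] [ 558. -240.  167.] [ 459. -366.   91.]
yel 81 [ 543.4 -206.7   67.8] [ 608.5 -146.4  109.9] [ 577.4 -176.8   93.8]
side red [254 136  26  28  60] mid [577.8 152.6] len 184.0 yaw 95.7 depthz 205.0
side red [289 185  42  38 142] mid [ 588.3 -147.1] len 187.0 yaw -79.9 depthz 205.0
bottle 1467 [ 402. -411.   20.] [ 622. -240.  168.] [ 432. -390.   89.]
yel 478 [ 531.2 -210.5   49.7] [ 614.9 -133.2  112.1] [ 566.9 -181.3   85.3]
```

Run:
```python
import cv2,numpy as np
a=cv2.imread('pics/side1.png')[0:384,150:450]; b=cv2.imread('pics/scene1.png')[120:280,120:360]
a=cv2.resize(a,None,fx=1.5,fy=1.5); b=cv2.resize(b,(350,233)); b=cv2.copyMakeBorder(b,0,576-233,0,0,cv2.BORDER_CONSTANT)
cv2.imwrite('pics/v1.png',np.hstack([a,b]))
```

```text
(no output)
```

View pics/v1.png

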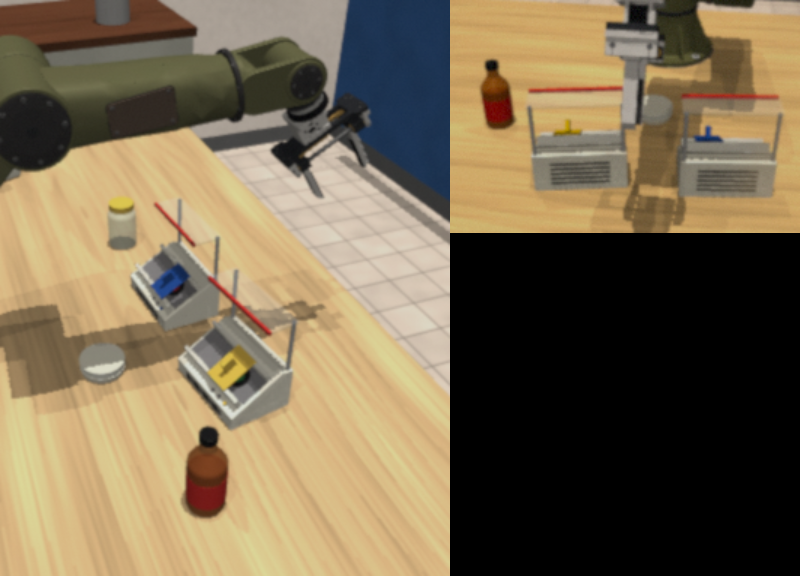

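```bash
python3 -m handwheel '-0.9 -0.5 0 0.2 0.28; -0.9 -0.5 0 0.2 0.28; -0.9 -0.5 0 0.2 0.28; -0.9 -0.5 0 0.2 0.28; -0.9 -0.5 0 0.2 0.28; -0.9 -0.5 0 0.2 0.28; -0.9 -0.5 0 0.2 0.28; -0.9 -0.5 0 0.2 0.28; -0.9 -0.5 0 0.2 0.28; -0.9 -0.5 0 0.2 0.28'; python3 -m handwheel '-0.5 0 0 0 0.28; 0 0 -1 0 0.28; 0 0 -1 0 0.28; 0 0 -0.8 0 0.28; 0 0 0 0 0.28;0 0 0 0 0.28'
python3 - <<'E'
from h import *
s=read_state(); print(s['joints'].round(2))
snap('wrist','w1')
E
```

```text
clock: 4.7
eef_pos: [521.6, -199.3, 330.9]
eef_rot: [2.592, 0.004, 1.744]
wrist_force: [-0.2, -0.8, 0.3]
finger_gap: 67.6
finger_force: 0.0
clock: 5.2
eef_pos: [503.0, -198.7, 217.6]
eef_rot: [2.595, 0.001, 1.743]
wrist_force: [0.9, 0.0, 0.7]
finger_gap: 67.5
finger_force: 0.0
[-0.63  0.05  1.88  0.51  0.88 -1.07]
```

View pics/w1.png

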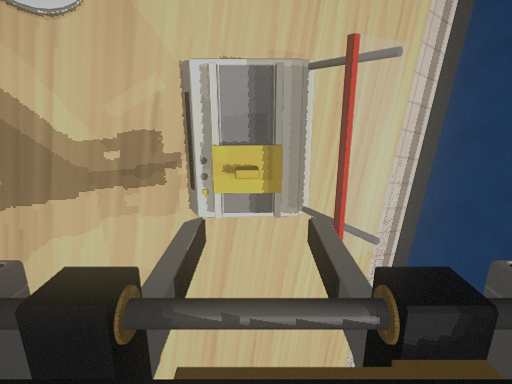

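Run:
```python
from h import *
z=np.load('pics/w1.npz'); p,d,K,T=[z[k] for k in 'pdKT']; P=pts(d,K,T); hsv=cv2.cvtColor(p,cv2.COLOR_RGB2HSV)
m=cv2.inRange(hsv,(20,130,60),(34,255,255)); m[:130]=0;m[205:]=0;m[:,:209]=0;m[:,300:]=0
q=P[(m>0)&(d>0)]
c=np.median(q,0)
for _ in range(4):
    r=(q-c)@np.array([-.5,0,.866]) if _==0 else (q-c)@n
    s=q[abs(r)<2.5] ; c=s.mean(0); n=np.linalg.svd(s-c,full_matrices=False)[2][2]; n*=np.sign(n[2])
print('cover plane c',c.round(1),'n',n.round(3),len(s),'tilt',np.degrees(np.arccos(n[2])).round(1),'az',np.degrees(np.arctan2(-n[1],-n[0])).round(1))
box=cv2.minAreaRect(np.argwhere(m>0)[:,::-1].astype(np.float32)); B=cv2.boxPoints(box)
def rp(u,v):
    r=T[:3,:3]@np.array([(u-K[0,2])/K[0,0],(v-K[1,2])/K[1,1],1]);o=T[:3,3]; return o+r*(((c-o)@n)/(r@n))
W=np.array([rp(*b) for b in B]); print(W.round(1),'ctr',W.mean(0).round(1),'sides',np.linalg.norm(np.diff(W,axis=0),axis=1).round(1), B.round(0).tolist())
for a,b in [(0,1),(1,2)]: e=W[b]-W[a]; print('az',np.degrees(np.arctan2(e[1],e[0])).round(1))
m=cv2.inRange(hsv,(0,150,100),(8,255,255))|cv2.inRange(hsv,(172,150,100),(180,255,255)); m[250:]=0
v,u=np.nonzero(m); W=np.array([ray(a,b,K,T,202.5) for a,b in zip(u,v)])[:,:2]; mn=W.mean(0);e=np.linalg.svd(W-mn,full_matrices=False)[2][0];t=(W-mn)@e
print('edge mid',(mn+e*(t.min()+t.max())/2).round(1),np.ptp(t).round(1),np.degrees(np.arctan2(e[1],e[0])).round(1))
s=read_state();print(s['eef_pos'],s['eef_rot']); print('cam',T[:3,3].round())
```

```text
cover plane c [ 568.9 -176.5   85.8] n [-0.494 -0.085  0.865] 2984 tilt 30.1 az 9.8
[[ 538.9 -210.3   65.3]
 [ 531.5 -156.    66.4]
 [ 597.3 -144.8  105.1]
 [ 607.8 -198.8  105.8]] ctr [ 568.9 -177.5   85.7] sides [54.8 77.2 55. ] [[212.0, 192.0], [212.0, 145.0], [281.0, 145.0], [281.0, 192.0]]
az 97.8
az 9.7
edge mid [ 592.2 -135.6] 170.5 100.2
[ 503.30244526 -198.92209227  218.93908048] [2.59388373 0.00271221 1.74322404]
cam [ 397. -136.  372.]
```

Run:
```python
from h import *
z=np.load('pics/w1.npz'); p,d,K,T=[z[k] for k in 'pdKT']; P=pts(d,K,T)
for col in [196,205,216,292,303]:
    q=P[:,col]; r=[i for i in range(40,240) if q[i,2]>20 and d[i,col]>0]
    print(col,r[0],r[-1],q[r[0]].round(),q[r[-1]].round())
o=np.array([568.9,-177.0,85.7]);a=np.radians(9.8)
ex=np.array([np.cos(a),np.sin(a),0]);ey=np.array([-np.sin(a),np.cos(a),0]);zz=np.array([0,0,1.])
n=-.5*ex+.866*zz; px=.866*ex+.5*zz
sel=(d>0)&(abs((P-o)@n)<120); Q=np.stack([(P-o)@px,(P-o)@ey,(P-o)@n],-1)
s=(abs(Q[...,0])<75)&(Q[...,2]>-40)&(Q[...,2]<40)&(abs(Q[...,1])<160)&(d>0)
for lo,hi in [(-60,-45),(-40,-32),(-20,20),(32,40),(45,60)]:
    t=s&(Q[...,0]>lo)&(Q[...,0]<hi)&(Q[...,2]>-30); print(lo,hi,Q[t][:,1].min().round(1),Q[t][:,1].max().round(1),np.median(Q[t][:,2]).round(1))
# guard edge red & posts in panel frame
hsv=cv2.cvtColor(p,cv2.COLOR_RGB2HSV);m=cv2.inRange(hsv,(0,150,100),(8,255,255))|cv2.inRange(hsv,(172,150,100),(180,255,255)); m[250:]=0
t=(m>0)&(d>0); w=P[t]; print('red z',np.median(w[:,2]), 'unit x rel',np.percentile((w-o)@ex,[5,50,95]).round(1),'y',((w-o)@ey).min().round(),((w-o)@ey).max().round(), 'rows',np.nonzero(m)[0].min(),np.nonzero(m)[0].max())
```

```text
196 58 239 [514. -64.  34.] [ 458. -199.  227.]
205 59 239 [522. -64.  42.] [ 474. -208.  205.]
216 59 217 [532. -62.  47.] [ 549. -242.   63.]
292 59 215 [605. -49.  89.] [ 642. -232.   93.]
303 59 213 [619. -46.  91.] [ 662. -230.   91.]
-60 -45 -67.7 120.9 -25.1
-40 -32 -67.2 119.5 -4.7
-20 20 -68.3 119.9 -23.5
32 40 -68.7 119.8 -4.7
45 60 -66.9 119.9 -24.9
red z 208.00559329129342 unit x rel [21.9 23.8 26.7] y -44.0 121.0 rows 33 239
```

```bash
cat >> h.py <<'E'
o=np.array([568.9,-177.0,85.7]);_a=np.radians(9.8)
ex=np.array([np.cos(_a),np.sin(_a),0]);ey=np.array([-np.sin(_a),np.cos(_a),0])
nn=-.5*ex+np.array([0,0,.866]); px=.866*ex+np.array([0,0,.5])
def where():
    s=read_state(); r=s['eef_pos']-o; return np.array([r@px,r@ey,r@nn])
def go(*ts):  # each target: (x_p, y rel to start cover centre, n rel to cover face)
    w=where(); print('at',w.round(1))
    for t in ts:
        t=np.array(t,float); v=(t-w); print(t,'units',((px*v[0]+ey*v[1]+nn*v[2])/40).round(2)); w=t
E
python3 -c "
from h import *
go((-40,-32,60),(-40,-32,9),(-40,-15,9),(-40,53,9))"
```

```text
at [  7.4 -10.4 149.6]
[-40. -32.  60.] units [ 0.18 -0.52 -2.53]
[-40. -32.   9.] units [ 0.63  0.11 -1.1 ]
[-40. -15.   9.] units [-0.07  0.42  0.  ]
[-40.  53.   9.] units [-0.29  1.68  0.  ]
```

```bash
python3 -m handwheel '0.06 -0.17 -0.85 0 0.28; 0.06 -0.17 -0.84 0 0.28; 0.06 -0.18 -0.84 0 0.28; 0 0 0 0 0.28; 0 0 0 0 0.28'
python3 - <<'E'
from h import *
go((-40,-32,9)); snap('wrist','w2'); snap('side','s2')
a=cv2.imread('pics/w2.png'); b=cv2.imread('pics/s2.png')[140:320,180:400]
cv2.imwrite('pics/v2.png',np.hstack([cv2.resize(a,(400,300)),cv2.resize(b,(367,300))]))
E
```

```text
clock: 5.67
eef_pos: [509.9, -219.2, 116.5]
eef_rot: [2.596, 0.0, 1.743]
wrist_force: [-0.1, 0.4, 0.5]
finger_gap: 67.9
finger_force: 0.0
at [-41.1 -31.6  59.3]
[-40. -32.   9.] units [ 0.65  0.1  -1.08]
```

View pics/v2.png

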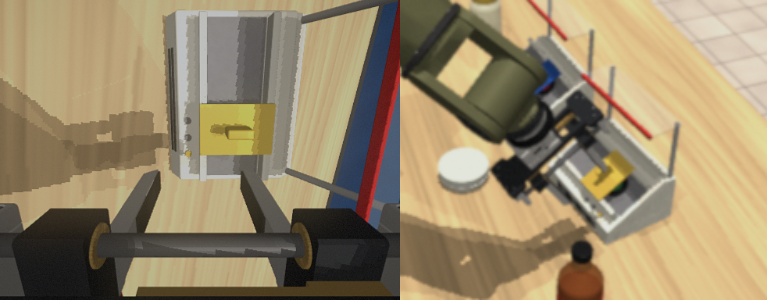

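```bash
python3 -m handwheel '0.33 0.05 -0.54 0 0.28; 0.32 0.05 -0.54 0 0.28; 0 0 0 0 0.28'; python3 -m handwheel '-0.07 0.4 0 0 0.28; 0 0 0 0 0.28; 0 0 0 0 0.28';  python3 -m handwheel '-0.07 0.42 0 0 0.28; -0.07 0.42 0 0 0.28;  -0.07 0.42 0 0 0.28; 0 0 0 0 0.28;0 0 0 0 0.28'
python3 - <<'E'
from h import *
go((-40,53,9)); snap('side','s3')
E
```

```text
clock: 6.02
eef_pos: [536.1, -214.0, 71.4]
eef_rot: [2.596, -0.0, 1.744]
wrist_force: [-0.1, 0.7, -0.6]
finger_gap: 67.7
finger_force: 0.0
clock: 6.27
eef_pos: [532.7, -198.8, 74.1]
eef_rot: [2.594, 0.002, 1.744]
wrist_force: [0.4, -0.2, 0.6]
finger_gap: 67.6
finger_force: 0.0
clock: 6.68
eef_pos: [524.2, -148.6, 73.0]
eef_rot: [2.595, 0.001, 1.744]
wrist_force: [1.0, -0.5, 0.1]
finger_gap: 67.2
finger_force: 0.0
at [-40.3  35.6   8.6]
[-40.  53.   9.] units [-0.07  0.43  0.01]
```

```bash
cat >> h.py <<'E'
def yel(f):
    z=np.load(f'pics/{f}.npz'); p,d,K,T=[z[k] for k in 'pdKT']; P=pts(d,K,T); hsv=cv2.cvtColor(p,cv2.COLOR_RGB2HSV)
    Q=np.stack([(P-o)@px,(P-o)@ey,(P-o)@nn],-1)
    m=(cv2.inRange(hsv,(20,130,60),(34,255,255))>0)&(d>0)&(abs(Q[...,0])<50)&(abs(Q[...,1]-20)<120)&(abs(Q[...,2])<40)
    f=m&(abs(Q[...,2])<5); print('yellow n',m.sum(),'plate y 2/98%',np.percentile(Q[f][:,1],[2,98]).round(1))
    g=m&(Q[...,2]>8); 
    if g.sum()>5: print('fin y',np.percentile(Q[g][:,1],[5,50,95]).round(1),g.sum())
E
python3 - <<'E'
from h import *
for f in ['side1','s3']: yel(f)
cv2.imwrite('pics/v3.png',cv2.resize(cv2.imread('pics/s3.png')[150:310,200:400],(600,480)))
E
```

```text
yellow n 481 plate y 2/98% [-28.2  25.9]
fin y [-6.7 -3.4  2.9] 57
yellow n 365 plate y 2/98% [24.7 78. ]
fin y [29.4 49.3 56.1] 27
```

View pics/v3.png

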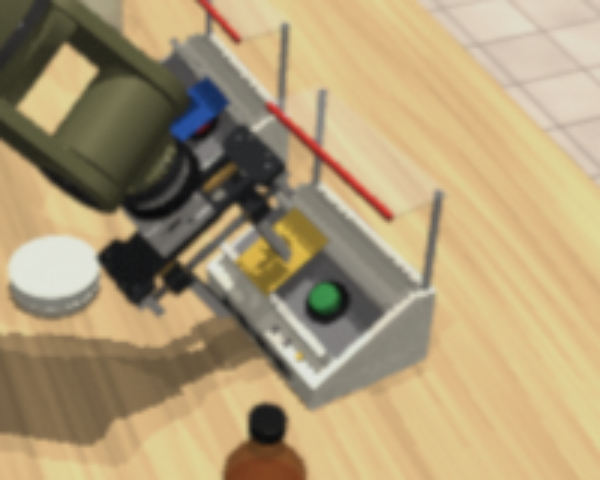

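```bash
python3 -m handwheel '-0.05 0.28 0 0 0.28; -0.02 0.12 0 0 0.28; 0 0 0 0 0.28; 0 0 0 0 0.28';python3 -c "
from h import *
print(where())";  python3 -m handwheel '-0.015 0.08 0 0 0.28; 0 0 0 0 0.28; 0 0 0 0 0.28'
python3 - <<'E'
from h import *
print(where()); snap('side','s4'); yel('s4')
E
```

```text
clock: 7.07
eef_pos: [521.6, -135.0, 72.3]
eef_rot: [2.594, 0.005, 1.738]
wrist_force: [2.1, -20.1, -3.6]
finger_gap: 67.7
finger_force: 10.2
[-40.88291407  49.41503565   8.09927255]
clock: 7.32
eef_pos: [521.5, -134.3, 72.5]
eef_rot: [2.593, 0.008, 1.733]
wrist_force: [4.4, -37.9, -9.8]
finger_gap: 67.6
finger_force: 18.8
[-40.76500032  50.17233963   8.2458608 ]
yellow n 367 plate y 2/98% [36.3 90.2]
fin y [43.9 60.1 67.3] 28
```

```bash
python3 -m handwheel '0.08 -0.5 0 0 0.28; 0.09 -0.5 0 0 0.28; 0.09 -0.5 0 0 0.28; 0 0 0 0 0.28; 0 0 0 0 0.28'
python3 - <<'E'
from h import *
go((-40,-11.2,-5),(-40,-11.2,-16)); snap('side','s5'); yel('s5')
z=np.load('pics/s5.npz'); p,d,K,T=[z[k] for k in 'pdKT'];P=pts(d,K,T);hsv=cv2.cvtColor(p,cv2.COLOR_RGB2HSV)
for f in ['s4','s5']:
    z=np.load(f'pics/{f}.npz'); p,d,K,T=[z[k] for k in 'pdKT'];P=pts(d,K,T);hsv=cv2.cvtColor(p,cv2.COLOR_RGB2HSV)
    m=(cv2.inRange(hsv,(45,120,50),(80,255,255))>0)&(d>0)&(abs(P-o).max(-1)<80); q=P[m]-o
    print('green',m.sum(),[ (q@a).mean().round(1) for a in (px,ey,nn)],[np.ptp(q@a).round(1) for a in (px,ey,nn)])
E
```

```text
clock: 7.78
eef_pos: [530.3, -189.3, 71.2]
eef_rot: [2.597, -0.001, 1.742]
wrist_force: [-0.2, 0.9, -0.6]
finger_gap: 67.9
finger_force: 0.0
at [-42.   -5.6   7.5]
[-40.  -11.2  -5. ] units [ 0.22 -0.1  -0.24]
[-40.  -11.2 -16. ] units [ 0.14  0.02 -0.24]
yellow n 194 plate y 2/98% [35.2 81.9]
fin y [57.4 61.5 66.8] 12
green 85 [np.float64(-1.7), np.float64(-13.6), np.float64(-12.5)] [np.float64(28.3), np.float64(33.2), np.float64(19.1)]
green 85 [np.float64(-1.9), np.float64(-13.9), np.float64(-12.1)] [np.float64(28.1), np.float64(33.4), np.float64(17.9)]
```

```bash
python3 -m handwheel '0.22 -0.12 -0.24 0 0.28; 0 0 0 0 0.28; 0 0 0 0 0.28'; python3 -c "
from h import *
print(where()); snap('wrist','w5')
a=cv2.imread('pics/w5.png');b,*_=snap('side','s6'); b=b[150:310,200:400,::-1]
cv2.imwrite('pics/v5.png',np.hstack([cv2.resize(a,(400,300)),cv2.resize(b,(375,300))]))"
```

```text
clock: 8.08
eef_pos: [539.1, -192.8, 61.5]
eef_rot: [2.598, -0.001, 1.744]
wrist_force: [-0.0, -0.1, 0.1]
finger_gap: 67.8
finger_force: 0.0
[-39.87437274 -10.44619662  -4.89834936]
```

View pics/v5.png

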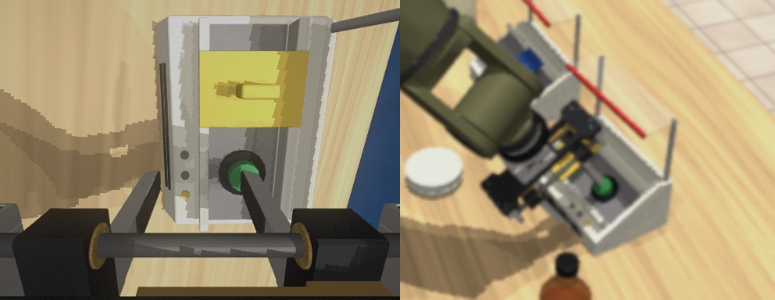

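```bash
python3 -m handwheel '0.06 0.01 -0.1 0 0.28; 0.06 0.01 -0.1 0 0.28; 0 0 0 0 0.28; 0 0 0 0 0.28'; python3 -c "
from h import *
print(where())"; python3 -m handwheel '0.03 0 -0.05 0 0.28; 0 0 0 0 0.28; 0 0 0 0 0.28'; python3 -c "
from h import *
print(where())"
```

```text
clock: 8.52
eef_pos: [544.4, -192.8, 53.9]
eef_rot: [2.597, -0.0, 1.743]
wrist_force: [-1.0, 0.0, 3.5]
finger_gap: 67.8
finger_force: 1.6
[-39.16789927 -11.40317042 -14.07739918]
clock: 8.77
eef_pos: [545.4, -192.8, 51.9]
eef_rot: [2.597, -0.0, 1.744]
wrist_force: [-1.7, 2.9, 4.9]
finger_gap: 67.4
finger_force: 2.3
[-39.25950507 -11.53988103 -16.34489981]
```

```bash
python3 -m handwheel '0.02 0 -0.035 0 0.28; 0 0 0 0 0.28; 0 0 0 0 0.28'; python3 -c "
from h import *
print(where())"
```

```text
clock: 9.02
eef_pos: [546.0, -192.9, 51.2]
eef_rot: [2.596, -0.0, 1.744]
wrist_force: [-14.8, 4.4, 18.1]
finger_gap: 67.5
finger_force: 10.8
[-39.11582112 -11.74057498 -17.263524  ]
```

```bash
python3 -m handwheel '-0.16 -0.03 0.27 0 0.28; -0.16 -0.03 0.27 0 0.28; -0.33 -0.05 0.54 0 0.28; 0 0 0 0 0.28; 0 0 0 0 0.28'
python3 - <<'E'
from h import *
go((-40,90,35),(-40,90,9)); 
snap('side','s7'); yel('s7')
z=np.load(f'pics/s7.npz'); p,d,K,T=[z[k] for k in 'pdKT'];P=pts(d,K,T);hsv=cv2.cvtColor(p,cv2.COLOR_RGB2HSV)
m=(cv2.inRange(hsv,(45,120,50),(80,255,255))>0)&(d>0)&(abs(P-o).max(-1)<80); q=P[m]-o
print('green',m.sum(),[ (q@a).mean().round(1) for a in (px,ey,nn)])
E
```

```text
clock: 9.43
eef_pos: [520.3, -198.0, 94.3]
eef_rot: [2.596, 0.002, 1.742]
wrist_force: [0.1, 0.9, -0.2]
finger_gap: 68.0
finger_force: 0.0
at [-40.2 -12.4  33.2]
[-40.  90.  35.] units [-0.45  2.52  0.04]
[-40.  90.   9.] units [ 0.32  0.06 -0.56]
yellow n 237 plate y 2/98% [35.5 75.8]
fin y [57.3 58.6 60.8] 9
green 85 [np.float64(-1.6), np.float64(-13.5), np.float64(-12.7)]
```

Button has sprung back. Now over to the far side of the fin.

```bash
python3 -m handwheel '-0.11 0.63 0.03 0 0.28; -0.11 0.63 0.02 0 0.28; -0.11 0.63 0 0 0.28; -0.11 0.63 0 0 0.28; 0 0 0 0 0.28; 0 0 0 0 0.28'; python3 -c "
from h import *
go((-40,90,9),(-40,80,9),(-40,8,9))"
```

```text
clock: 9.98
eef_pos: [502.5, -95.5, 94.9]
eef_rot: [2.598, -0.0, 1.745]
wrist_force: [0.1, -0.9, 0.3]
finger_gap: 67.9
finger_force: 0.0
at [-40.   91.6  33.7]
[-40.  90.   9.] units [ 0.31  0.01 -0.53]
[-40.  80.   9.] units [ 0.04 -0.25  0.  ]
[-40.   8.   9.] units [ 0.31 -1.77  0.  ]
```

```bash
python3 -m handwheel '0.16 0.01 -0.27 0 0.28; 0.15 0 -0.27 0 0.28; 0 0 0 0 0.28; 0 0 0 0 0.28'; python3 -m handwheel '0.04 -0.25 0 0 0.28; 0.07 -0.4 0 0 0.28; 0.07 -0.4 0 0 0.28; 0.07 -0.4 0 0 0.28; 0.07 -0.4 0 0 0.28; 0 0 0 0 0.28; 0 0 0 0 0.28'; python3 -c "
from h import *
go((-40,4,9)); snap('side','s8'); yel('s8')"
```

```text
clock: 10.32
eef_pos: [514.8, -96.6, 73.2]
eef_rot: [2.598, -0.001, 1.743]
wrist_force: [-0.7, -0.4, -0.2]
finger_gap: 67.8
finger_force: 0.0
clock: 10.9
eef_pos: [527.7, -171.2, 74.4]
eef_rot: [2.596, 0.0, 1.742]
wrist_force: [-0.4, 0.1, 0.1]
finger_gap: 68.0
finger_force: 0.0
at [-40.   12.7  10. ]
[-40.   4.   9.] units [ 0.05 -0.21 -0.02]
yellow n 470 plate y 2/98% [-31.7  21.8]
fin y [-10.6  -7.   -0.3] 59
```

```bash
python3 -m handwheel '0.03 -0.2 0 0 0.28; 0 0 0 0 0.28; 0 0 0 0 0.28';python3 -m handwheel '0.01 -0.06 0 0 0.28; 0 0 0 0 0.28; 0 0 0 0 0.28'; python3 -c "
from h import *
print(where())"
```

```text
clock: 11.2
eef_pos: [529.1, -178.2, 74.2]
eef_rot: [2.597, 0.0, 1.743]
wrist_force: [-0.1, -0.7, -0.3]
finger_gap: 67.5
finger_force: 0.0
clock: 11.45
eef_pos: [529.4, -180.5, 74.1]
eef_rot: [2.597, 0.0, 1.743]
wrist_force: [0.0, -0.1, -0.2]
finger_gap: 67.4
finger_force: 0.2
[-39.98437752   3.23290348   9.74030986]
```

```bash
python3 -m handwheel '0.01 -0.06 0 0 0.28; 0 0 0 0 0.28; 0 0 0 0 0.28'; python3 -m handwheel '0.01 -0.05 0 0 0.28; 0 0 0 0 0.28; 0 0 0 0 0.28'; python3 -c "
from h import *
print(where())"
```

```text
clock: 11.7
eef_pos: [529.6, -181.6, 74.1]
eef_rot: [2.597, -0.002, 1.746]
wrist_force: [-4.4, 10.6, 5.4]
finger_gap: 67.8
finger_force: 5.3
clock: 11.95
eef_pos: [529.6, -182.1, 74.0]
eef_rot: [2.598, -0.004, 1.749]
wrist_force: [-9.2, 19.8, 13.3]
finger_gap: 67.8
finger_force: 10.8
[-40.10718565   1.64921042   9.66740192]
```

```bash
python3 -m handwheel '-0.05 0.3 0 0 0.28; 0 0 0 0 0.28; -0.4 -0.07 0.7 0 0.28; -0.4 -0.07 0.7 0 0.28; -0.4 -0.07 0.7 0 0.28; 0 0 0 0 0.28; 0 0 0 0 0.28'
python3 - <<'E'
from h import *
print(where()); snap('side','s9'); yel('s9'); snap('wrist','w9')
a=cv2.imread('pics/w9.png');b=cv2.imread('pics/s9.png')
cv2.imwrite('pics/v9.png',np.hstack([cv2.resize(a,(400,300)),cv2.resize(b,(400,300))]))
E
```

```text
clock: 12.53
eef_pos: [480.4, -182.3, 159.6]
eef_rot: [2.594, 0.003, 1.742]
wrist_force: [0.2, 0.1, -1.2]
finger_gap: 67.8
finger_force: 0.0
[-39.34529029   9.83483485 108.0730419 ]
yellow n 490 plate y 2/98% [-38.7  15.5]
fin y [-17.  -14.9  -8.3] 53
```

View pics/v9.png

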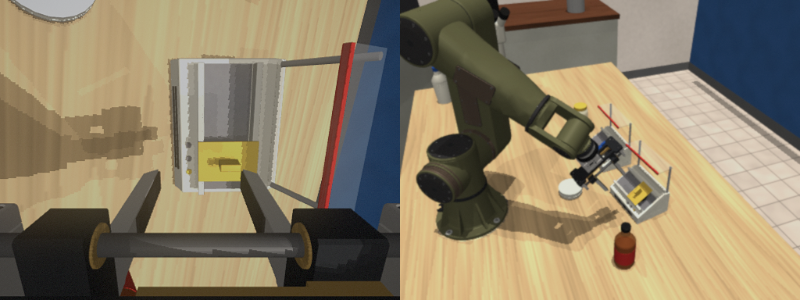

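```bash
python3 -c "
from cell import *
print(sign_off())"
```

```text
the job is handed in; nothing more can be done
None
```

The lamp test is done and handed in at about 12.6 s of robot time: I slid the yellow cover fully aside, pressed the green button fully in and saw it back out, then slid the cover fully shut; I saw no contact with the guard, and the stirrer unit, bottle, jar and dishes were left alone.

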